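Zero the scale that carries the empty tray

TASK

Two alike desk scales stand on the packing table; zero the one with the empty tray on it, so that goods can be weighed into the tray: with the fingertips gently press its wide key down, keep it down for about two seconds, then let it come up and draw the hand well clear. Leave the round keys, the other scale, both loads and everything else on the table untouched.

Things in the scene. Friction and masses are not known exactly. Their poses are not given: they have to be found in the camera images.
- scale_a: desk scale with the empty tray on its pan; grey housing 210 x 180 x 40 mm, loose, 2.4 kg; the two are alike, either may stand left. Origin: centre of the underside; x from the key strip (robot side) to the back, y left, z up. Steel pan, top at 48 mm, over x = -33 to 103 mm; on the strip, at x = -76 mm: wide key at y = +60, display (-4), round key (-60)
- scale_b: desk scale with the roll of tape on its pan; grey housing 210 x 180 x 40 mm, loose, 2.4 kg; the two are alike, either may stand left. Origin: centre of the underside; x from the key strip (robot side) to the back, y left, z up. Steel pan, top at 48 mm, over x = -33 to 103 mm; on the strip, at x = -76 mm: wide key at y = +60, display (-4), round key (-60)
- scale_a_wide_key (a joint): wide key (zero key) of the scale with the tray: oblong 20 mm (along the scale's x) by 40 mm (along y), plain white, at rest its top stands 51 mm above the table, 11 mm above the housing round it. Joint value: how far it is pressed, m, 0 = up, 0.006 = fully down at a hard stop; its spring lifts it again, needing about 2 N to start and 4.4 N at the stop
- scale_a_wide_top (a point): centre of the top face of the wide key of the scale with the tray; it moves with the key; axes as those of its scale
- scale_a_round_key (a joint): round key of the scale with the tray: round, 22 mm across, plain white, at rest its top stands 51 mm above the table, 11 mm above the housing round it. Joint value: how far it is pressed, m, 0 = up, 0.006 = fully down at a hard stop; its spring lifts it again, needing about 2 N to start and 4.4 N at the stop
- scale_a_round_top (a point): centre of the top face of the round key of the scale with the tray; it moves with the key; axes as those of its scale
- scale_b_wide_key (a joint): wide key of the scale with the roll of tape: oblong 20 mm (along the scale's x) by 40 mm (along y), plain white, at rest its top stands 51 mm above the table, 11 mm above the housing round it. Joint value: how far it is pressed, m, 0 = up, 0.006 = fully down at a hard stop; its spring lifts it again, needing about 2 N to start and 4.4 N at the stop
- scale_b_wide_top (a point): centre of the top face of the wide key of the scale with the roll of tape; it moves with the key; axes as those of its scale
- scale_b_round_key (a joint): round key of the scale with the roll of tape: round, 22 mm across, plain white, at rest its top stands 51 mm above the table, 11 mm above the housing round it. Joint value: how far it is pressed, m, 0 = up, 0.006 = fully down at a hard stop; its spring lifts it again, needing about 2 N to start and 4.4 N at the stop
- scale_b_round_top (a point): centre of the top face of the round key of the scale with the roll of tape; it moves with the key; axes as those of its scale
- tray: empty, shallow, open aluminium tray, 100 x 130 x 22 mm, walls 3 mm, loose on the pan of its scale; origin: centre of its underside
- tape_roll: roll of brown parcel tape lying flat, 96 mm across, 48 mm high, loose on the pan of the other scale; origin: centre of its underside
- eraser: small eraser lying on the table, 21 x 55 x 12 mm, loose; origin: centre of its underside
- tape_measure: pocket tape measure, 58 x 73 x 33 mm, loose, on the table before the scales; origin: centre of its underside
- stamp: rubber stamp standing upright, wooden block 25 x 52 mm with a turned handle, 64 mm high, loose; origin: centre of its underside
Not all that is in view belongs to the job. Several things have the shape of the tray; the one meant has the colours described above. What is shaped like the tape_measure but turquoise is not meant.

How it is judged:
By the outcome, as a careful person would: the job done as asked, in the order asked, and still so for the second after the job is handed in, with the robot touching nothing.
It also fails if it takes over 38 s, if anything falls off the work surface, if the arm or the gripper's body presses on something with over 40 N, if the wrist force passes 120 N, or if a joint passes its speed limit or range.

ROBOT

A 6-joint arm with a two-finger parallel gripper is mounted at the origin on a cart in front of the work surface, level with it; the furniture and walls round the work are solid. World frame = base frame: x ahead of the robot, y to its left, z up, the work surface at z = 0. Lengths are in m, angles in rad, forces in N, time in s.
With the tool pointing down it reaches from about 0.35 to 0.775 m from the base axis. Payload 5.5 kg.
Tool frame: the origin (TCP) lies on the centre line of the jaws, within the pads' length; the fingertips stand 11 mm ahead of it and the grasp point (between the pads) lies 8 mm behind it; z points along the fingers, y is the direction in which the jaws open and shut (so a half turn about z gives the same grasp; the last joint's range is limited). The gripper opens to 85 mm and grips with 20 to 120 N. Pads are 22 mm wide; open, the fingers measure 114 mm over their backs; the gripper's body (76 mm by 85 mm) begins 54 mm behind the grasp point. The pads swing forward as they close: fully open they stand 13 mm farther back than shut.
Start: joints at [1.043, 0.313, 0.046, 1.304, 0, 1.431], TCP at [0.217, 0.532, 0.242] pointing down, gripper open.
Joint ranges: [-2.76, 2.76], [-0.86, 1.69], [-1.03, 1.26], [-2.2, 2.34], [-1.47, 1.5], [-3.14, 3.14]. Speed limits (rad/s): [2.57, 2.57, 3.14, 3.14, 3.14, 3.14].

INTERFACE

Orientations are given as a unit quaternion [w, x, y, z].
In Python, from workcell import env, imaging, order gives the robot as it stands. The module is installed in compiled form; this text tells all that it offers.
- The arm moves only by the tool move_arm, never from a script. Its argument "deltas" is one flat list of numbers, 7 for each row, row after row: the gripper's target within -1 to 1 (shut at 1, half-way at 0, fully open at -1), then the shift along the tool's x, y, z in m, then the turn, a rotation vector about the tool's x, y, z in degrees. In form: [jaw, tx, ty, tz, ax, ay, az, jaw, tx, ty, tz, ax, ay, az, ...]. A call has 1 to 10 rows; each row shifts and turns the commanded pose from where the row before left it, along the tool's axes as they then stand; what a row does not reach is not made up. A row lasts 1/8 s, in which the tool goes at most 62.5 mm and 10.7 degrees, less where a joint would pass 70% of its speed; a pose out of reach is approached as far as the arm can. A call is refused whole if a number of a shift passes 0.0625 or a number of a turn 10.7, either way. A call with a gripper value outside its range is refused whole. The fingers move at their own pace and stop on an object; "squeeze" is the grip in N (left out, the last holds). Time passes only in rows, so rows that do not move let the fingers close. It gives the time, the measured TCP pose, the force and the opening at its end, in the units of the state.
- env.get_state(): the state, without advancing time (a new reading comes with each control period).
- imaging.read_camera(name): name is "scene" or "side" or "wrist"; returns a dict with "img" (480x640x3 uint8, red, green, blue), "z_map" (480x640 float32, m along the optical axis (not along the pixel's ray), 0 where there is no reading), "fx", "fy", "cx", "cy" (pixels), "rvec" (rotation vector, rad) and "tvec" (3), from world to camera coordinates, as OpenCV has them. Camera axes: x right, y down, z forward; pixel columns grow to the right and rows downward; lengths in m; the calibration is good to about 2 mm. A picture is of the moment at which its call begins.
- order.hand_in(): hands the job in, once; it reports no verdict.
Trained networks look in a picture, given as the dict that the camera call returned (one of the last four; its "shot" number tells which), for a name from the list of things; names that differ only in an ending like _2 or _b are one class to them, and where a whole thing is asked for, a point or a joint stands for the part that bears it (a point fixed in the world has none). Each returns a list of dicts, best first, with "confidence" (0 to 1); they miss things now and then, are a little off and sometimes report something else, mostly with a low value. They report only what shows in the picture. A call takes as long as a camera call. They do not tell look-alikes from the thing itself.
- imaging.recognise(picture, thing): "centre" ([column, row] in pixels, amid what is visible of it).
- imaging.cut_out(picture, thing): "mask" (480x640 bool, what is visible of it) and "centre" ([column, row] in pixels, amid what is visible of it).
The state is a dict: "clock": time; "joint_pos": joint angles; "qvel": joint speeds; "tau": joint torques, N m; "tcp_pos": TCP position; "orientation": TCP orientation; "wrist_force": force on the tool from outside, world axes, zero at the start; "ft_torque": the same for the moment, N m; "finger_gap": finger opening in m.
Only numpy, scipy, OpenCV 4.12 (cv2) and the standard library are available. Lean on these libraries where they do the work, as an engineer would, in place of code of your own. Each camera call takes 0.05 s, during which the arm holds its last target.

## Working session

There is one attempt and no reset: what is moved stays moved. The work goes in short steps, Python scripts to look and compute and a tool call to move; the robot and the scene stay as the last step left them, time stands still between calls to the robot, and variables do not carry over. Pictures are saved under pics/ and viewed, and the job is handed in when it is done.

Besides the shell and the picture viewer there is one more tool, called after ">>>" by a JSON object that holds its "api" and its "payload", one argument or row to a line. move_arm: Moves the arm, as the interface text tells. Its arguments: {"type":"object","properties":{"deltas":{"type":"array"},"squeeze":{"type":"number"}},"required":["deltas"]}

```bash
mkdir -p pics; cat > h.py <<'E'
import numpy as np, cv2
from workcell import env, imaging, order
def save(p,n,box=None,s=1):
    im=p["img"][:,:,::-1]
    if box: im=im[box[1]:box[3],box[0]:box[2]]
    cv2.imwrite("pics/"+n,cv2.resize(im,None,fx=s,fy=s,interpolation=cv2.INTER_CUBIC))
def world(p,u,v,z=None):
    R=cv2.Rodrigues(np.array(p["rvec"],float))[0];t=np.array(p["tvec"],float).ravel()
    r=np.stack([(np.asarray(u)-p["cx"])/p["fx"],(np.asarray(v)-p["cy"])/p["fy"],np.ones_like(np.asarray(u,float))],-1)
    if z is None:
        d=p["z_map"][np.asarray(v,int),np.asarray(u,int)]
        return (r*d[...,None]-t)@R
    o=-R.T@t; w=r@R
    return o+w*((z-o[2])/w[...,2])[...,None]
E
python3 - <<'E'
from h import *
for n in("scene","side","wrist"):
    p=imaging.read_camera(n);save(p,n+"1.png")
    if n!="wrist":
        for th in("scale_a","scale_a_wide_top","scale_a_round_top","tray","tape_roll"):
            for d in imaging.recognise(p,th):
                u,v=d["centre"];print(n,th,np.round([u,v]),round(d["confidence"],2),world(p,np.array(u),np.array(v)).round(3))
s=env.get_state();print({k:np.round(v,3) for k,v in s.items()})
E
```

```text
scene scale_a [387. 302.] 0.69 [ 0.541 -0.232  0.039]
scene scale_a [240. 243.] 0.62 [0.503 0.155 0.038]
scene scale_a_wide_top [211. 231.] 0.61 [0.484 0.24  0.049]
scene scale_a_wide_top [237. 247.] 0.53 [0.474 0.129 0.052]
scene scale_a_round_top [238. 250.] 0.5 [0.468 0.118 0.051]
scene scale_a_round_top [343. 290.] 0.4 [ 0.505 -0.155  0.051]
scene tray [265. 218.] 0.85 [0.611 0.191 0.05 ]
scene tray [350. 222.] 0.83 [0.796 0.076 0.002]
scene tape_roll [408. 267.] 0.92 [ 0.647 -0.205  0.053]
scene tape_roll [387. 302.] 0.62 [ 0.54  -0.232  0.039]
side scale_a [346. 314.] 0.68 [ 0.539 -0.25   0.038]
side scale_a [267. 222.] 0.6 [0.504 0.13  0.039]
side scale_a_wide_top [251. 204.] 0.63 [0.489 0.225 0.044]
side scale_a_round_top [258. 222.] 0.36 [0.478 0.125 0.048]
side tray [374. 217.] 0.86 [ 0.798  0.083 -0.004]
side tray [293. 201.] 0.81 [0.595 0.178 0.05 ]
side tape_roll [376. 285.] 0.7 [ 0.63  -0.208  0.045]
{'clock': np.float64(0.65), 'joint_pos': array([ 1.043,  0.313,  0.046,  1.304, -0.   ,  1.431]), 'qvel': array([ 0.001,  0.001, -0.   , -0.   , -0.002,  0.001]), 'tau': array([ -0.   , -48.022,  29.871,   0.   ,  -0.   ,   0.   ]), 'tcp_pos': array([0.217, 0.532, 0.242]), 'orientation': array([0.   , 0.193, 0.981, 0.   ]), 'wrist_force': array([ 0.273, -0.343, -0.22 ]), 'ft_torque': array([-0.052,  0.05 ,  0.008]), 'finger_gap': np.float64(0.086)}
```

View pics/scene1.png

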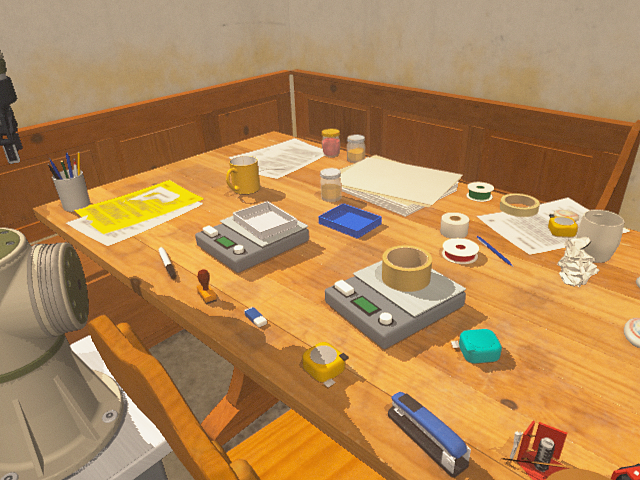

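View pics/side1.png

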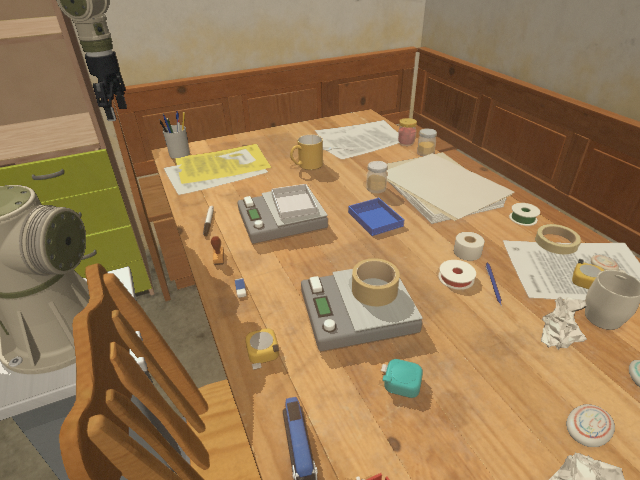

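View pics/wrist1.png

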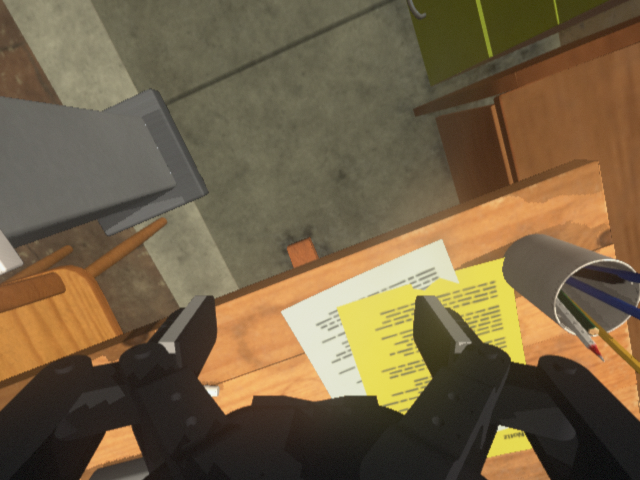

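```bash
python3 - <<'E'
from h import *
for n,box in(("scene",(180,190,330,280)),("side",(225,170,345,250))):
    p=imaging.read_camera(n);save(p,n+"2.png",box,5)
    c=imaging.cut_out(p,"scale_a_wide_top")
    for d in c: print(n,d["centre"],d["confidence"],d["mask"].sum())
    vv,uu=np.mgrid[box[1]:box[3],box[0]:box[2]]; W=world(p,uu,vv); img=p["img"][box[1]:box[3],box[0]:box[2]].astype(int)
    ok=p["z_map"][box[1]:box[3],box[0]:box[2]]>0
    for name,m in (("house",ok&(W[...,2]>.034)&(W[...,2]<.044)),):
        q=W[m][:,:2]; r=cv2.minAreaRect(q.astype(np.float32)*1000);print(n,name,m.sum(),r)
    m=ok&(W[...,2]>.044)&(W[...,2]<.06)&(img.min(-1)>190)
    k,l,st,ce=cv2.connectedComponentsWithStats(m.astype(np.uint8))
    for i in range(1,k):
        if st[i,4]>12:
            P=world(p,uu[l==i],vv[l==i],.051);print("white",ce[i]+[box[0],box[1]],st[i,4],P.mean(0).round(4),W[l==i].mean(0).round(4))
E
```

```text
scene [210.3, 230.2] 0.62 95
scene house 1466 ((650.867919921875, 169.4774627685547), (181.73968505859375, 402.3434143066406), 85.05348205566406)
white [266.15068493 220.85388128] 438 [0.6007 0.1756 0.051 ] [0.6003 0.1751 0.0513]
white [241.84671533 230.28467153] 274 [0.5318 0.1844 0.051 ] [0.535  0.1888 0.0482]
white [301.25806452 224.29032258] 31 [0.6424 0.097  0.051 ] [0.6458 0.1007 0.0484]
white [209.48387097 229.43548387] 62 [0.4849 0.2455 0.051 ] [0.485  0.2457 0.0509]
white [238.15625 247.40625] 32 [0.4755 0.1262 0.051 ] [0.4755 0.1261 0.051 ]
side house 1085 ((556.1993408203125, 176.3477783203125), (183.0314178466797, 206.81771850585938), 86.25670623779297)
white [293.70152505 202.28104575] 459 [0.5944 0.1702 0.051 ] [0.5956 0.1733 0.049 ]
white [248.  199.5] 42 [0.4864 0.2392 0.051 ] [0.4872 0.2427 0.0489]
white [258.         222.09090909] 22 [0.4766 0.12   0.051 ] [0.4775 0.1235 0.0486]
```

```bash
ls -la pics
```

```text
total 2040
drwxr-xr-x 2 agent agent   4096 Dec  7 17:07 .
drwxr-xr-x 3 agent agent   4096 Dec  7 17:06 ..
-rw-r--r-- 1 agent agent 556145 Dec  7 17:07 scene1.png
-rw-r--r-- 1 agent agent 377761 Dec  7 17:07 scene2.png
-rw-r--r-- 1 agent agent 483216 Dec  7 17:07 side1.png
-rw-r--r-- 1 agent agent 219912 Dec  7 17:07 side2.png
-rw-r--r-- 1 agent agent 435028 Dec  7 17:07 wrist1.png
```

View pics/scene2.png

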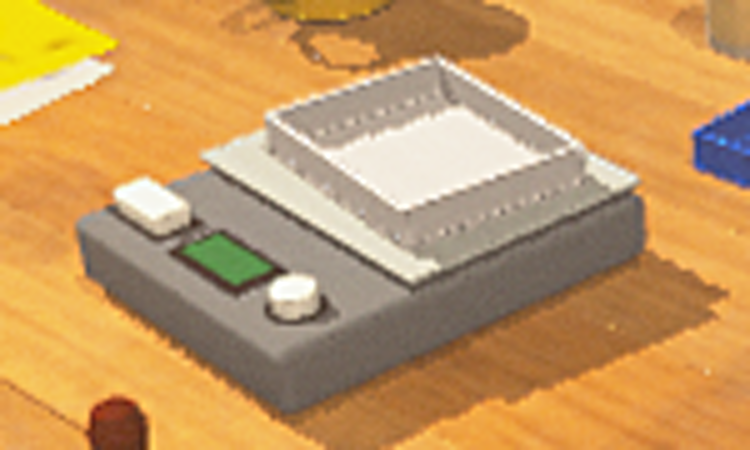

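View pics/side2.png

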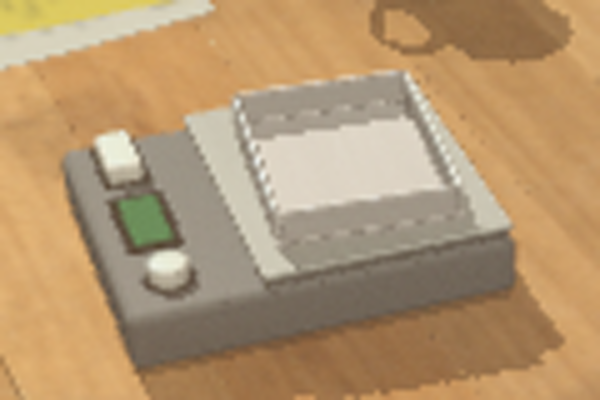

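The left scale carries the silver tray, which is empty. Its wide key is at scene (210,230) and its round key at (238,248). The blue tray at (350,222) lies on the table, so it isn't the one meant. The right scale (387,302) bears the tape. The target key is at about (0.4855, 0.242), and the scale is turned about -4.5°.

>>> {"api": "move_arm", "payload": {
  "deltas": [1,-0.036,-0.0167,0,0,0,0,1,-0.036,-0.0167,0,0,0,0,1,-0.036,-0.0167,0,0,0,0,1,-0.036,-0.0167,0,0,0,0,1,-0.036,-0.0167,0,0,0,0,1,-0.036,-0.0167,0,0,0,0,1,-0.036,-0.0167,0,0,0,0,1,-0.036,-0.0167,0,0,0,0,1,-0.036,-0.0167,0,0,0,-9,1,-0.0372,-0.0046,0,0,0,-8.8],
  "squeeze": 20
}}

```text
clock: 2.1
tcp_pos: [0.4963, 0.2563, 0.2427]
orientation: [0.0, 0.037, 0.999, 0.0]
wrist_force: [0.5, 0.7, 0.2]
finger_gap: -0.0004
```

>>> {"api": "move_arm", "payload": {
  "deltas": [1,0,0,0.03,0,0,0,1,0,0,0.03,0,0,0,1,0,0,0.02,0,0,0,1,0,0,0,0,0,0,1,0,0,0,0,0,0]
}}

```text
clock: 2.72
tcp_pos: [0.4962, 0.2579, 0.1632]
orientation: [0.001, 0.039, 0.999, 0.0]
wrist_force: [-0.1, 0.5, -0.0]
finger_gap: -0.0001
```

```bash
cat > look.py <<'E'
from h import *
import sys
t=sys.argv[1]
p=imaging.read_camera("wrist");save(p,f"w{t}.png")
q=imaging.read_camera("scene");save(q,f"s{t}.png",(170,170,320,280),5)
for th in("scale_a_wide_top","scale_a_round_top"):
    for d in imaging.recognise(p,th):
        u,v=np.array(d["centre"]);print(th,u,v,d["confidence"],world(p,u,v,.051).round(4))
s=env.get_state();print({k:np.round(s[k],4) for k in("clock","tcp_pos","orientation","wrist_force","finger_gap","joint_pos")})
R=cv2.Rodrigues(np.array(p["rvec"],float))[0]
c=R@(s["tcp_pos"]+np.array([0,0,-.011]))+np.ravel(p["tvec"]);print("tip px",p["fx"]*c[0]/c[2]+p["cx"],p["fy"]*c[1]/c[2]+p["cy"])
E
python3 look.py 3
```

```text
scale_a_wide_top 298.6 222.8 0.88 [0.4828 0.2464 0.051 ]
scale_a_round_top 145.9 226.4 0.64 [0.4766 0.132  0.051 ]
{'clock': np.float64(2.925), 'tcp_pos': array([0.4964, 0.258 , 0.1634]), 'orientation': array([1.000e-03, 3.850e-02, 9.993e-01, 4.000e-04]), 'wrist_force': array([-1.2126, -0.0694,  0.0732]), 'finger_gap': np.float64(-0.0006), 'joint_pos': array([ 3.3580e-01,  3.1660e-01, -1.4550e-01,  1.1066e+00,  1.0000e-04,
        4.1280e-01])}
tip px 315.9438714976628 299.69935446802936
```

View pics/w3.png

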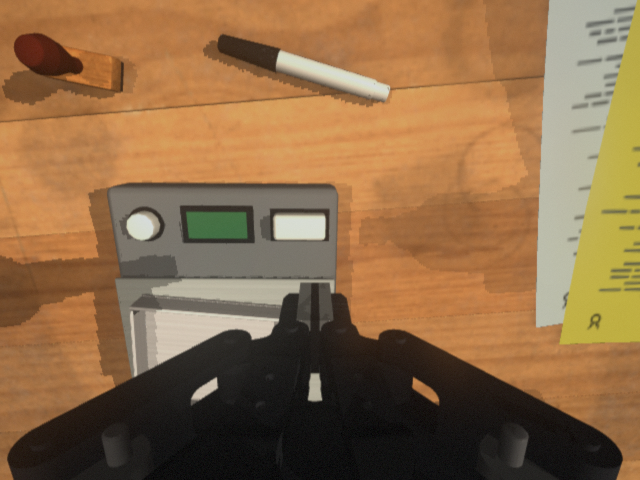

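View pics/s3.png

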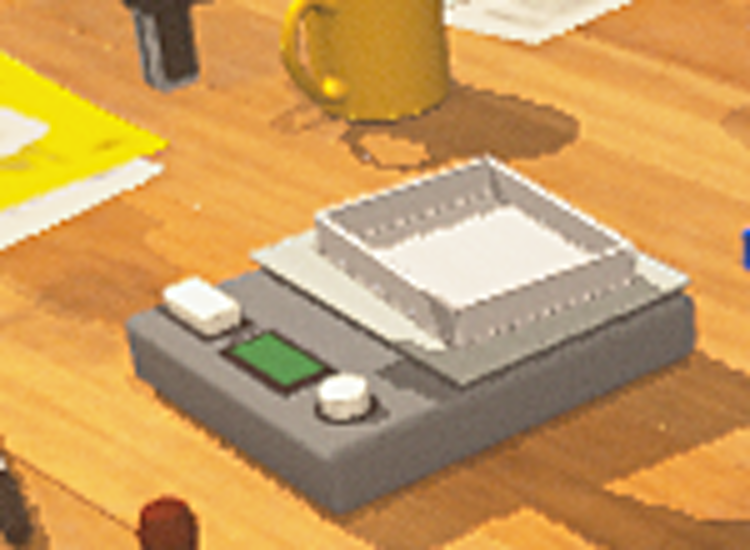

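>>> {"api": "move_arm", "payload": {
  "deltas": [1,0.0108,-0.0144,0,0,0,0,1,0,0,0.03,0,0,0,1,0,0,0.03,0,0,0,1,0,0,0.018,0,0,0,1,0,0,0,0,0,0,1,0,0,0,0,0,0]
}}

```text
clock: 3.68
tcp_pos: [0.4846, 0.2445, 0.0854]
orientation: [0.001, 0.039, 0.999, 0.0]
wrist_force: [0.5, -0.9, -0.2]
finger_gap: -0.0
```

```bash
python3 look.py 4; python3 - <<'E'
from h import *
p=imaging.read_camera("side");save(p,"side4.png",(225,150,345,250),5)
E
```

```text
scale_a_wide_top 322.9 272.8 0.92 [0.4812 0.2486 0.051 ]
scale_a_round_top 105.0 278.2 0.61 [0.4752 0.1325 0.051 ]
{'clock': np.float64(3.875), 'tcp_pos': array([0.4846, 0.2444, 0.0854]), 'orientation': array([9.000e-04, 3.850e-02, 9.993e-01, 4.000e-04]), 'wrist_force': array([-0.7232, -0.1412,  0.6314]), 'finger_gap': np.float64(0.0001), 'joint_pos': array([ 0.3192,  0.3491, -0.3059,  0.9138,  0.    ,  0.3963])}
tip px 315.67209558200875 299.15805194667126
```

View pics/w4.png

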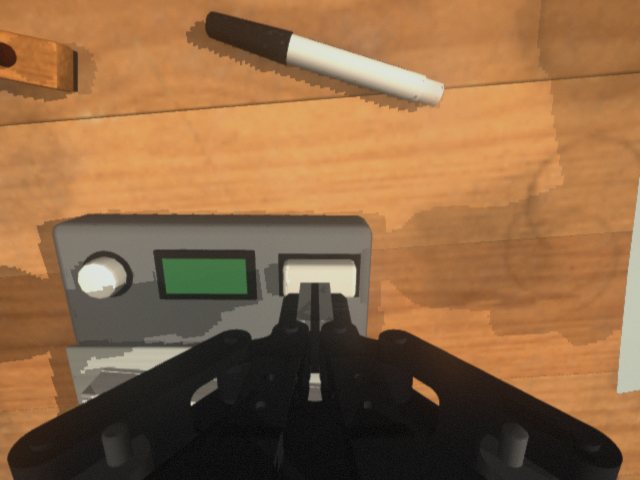

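View pics/s4.png

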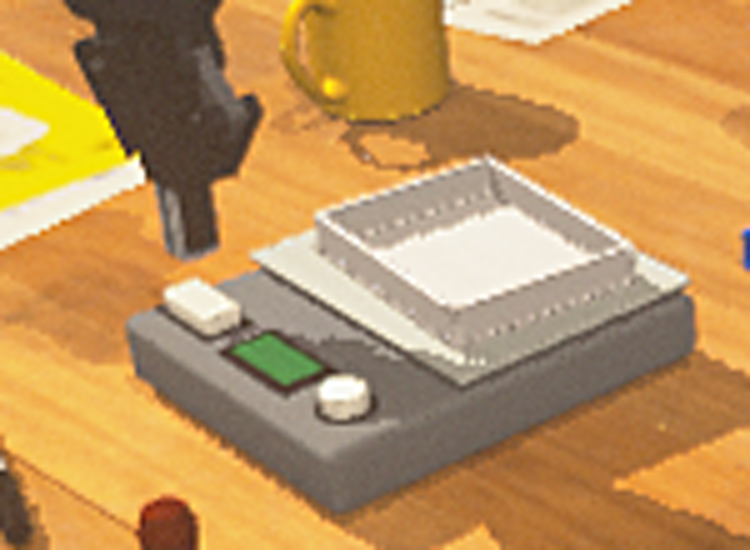

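View pics/side4.png

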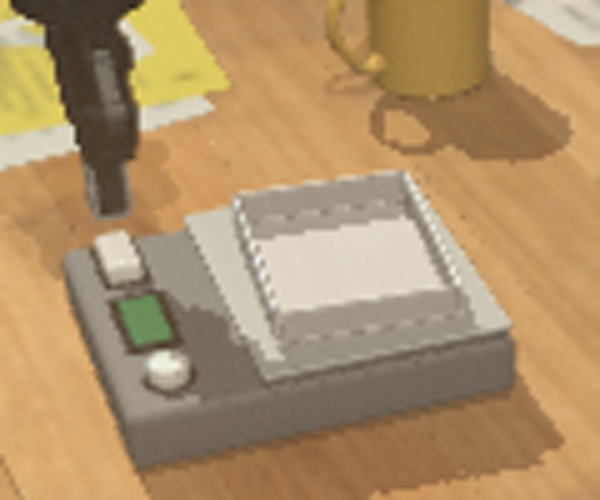

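The closed fingertips stand above the wide key: wrist (316,290) against the key at (320,275). They are well away from the round key at (101,276). Next I descend to near contact.

>>> {"api": "move_arm", "payload": {
  "deltas": [1,0,0,0.012,0,0,0,1,0,0,0.008,0,0,0,1,0,0,0.002,0,0,0,1,0,0,0.002,0,0,0,1,0,0,0,0,0,0]
}}

```text
clock: 4.55
tcp_pos: [0.4835, 0.2441, 0.0602]
orientation: [-0.0, 0.039, 0.999, -0.0]
wrist_force: [-2.1, -0.4, 2.1]
finger_gap: -0.0002
```

>>> {"api": "move_arm", "payload": {
  "deltas": [1,0,0,0.0015,0,0,0,1,0,0,0.0015,0,0,0,1,0,0,0,0,0,0]
}}

```text
clock: 4.92
tcp_pos: [0.4839, 0.2442, 0.0574]
orientation: [0.0, 0.039, 0.999, 0.0]
wrist_force: [-1.9, -0.8, 3.5]
finger_gap: -0.0
```

>>> {"api": "move_arm", "payload": {
  "deltas": [1,0,0,0.001,0,0,0,1,0,0,0.0007,0,0,0,1,0,0,0,0,0,0]
}}

```text
clock: 5.3
tcp_pos: [0.4839, 0.2442, 0.056]
orientation: [0.0, 0.039, 0.999, 0.0]
wrist_force: [-2.5, -0.7, 7.1]
finger_gap: -0.0
```

>>> {"api": "move_arm", "payload": {
  "deltas": [1,0,0,0,0,0,0,1,0,0,0,0,0,0,1,0,0,0,0,0,0,1,0,0,0,0,0,0,1,0,0,0,0,0,0,1,0,0,0,0,0,0,1,0,0,0,0,0,0,1,0,0,0,0,0,0,1,0,0,0,0,0,0,1,0,0,0,0,0,0]
}}

```text
clock: 6.55
tcp_pos: [0.4839, 0.2442, 0.056]
orientation: [0.0, 0.039, 0.999, 0.0]
wrist_force: [-2.6, -1.8, 6.7]
finger_gap: 0.0
```

```bash
python3 - <<'E'
from h import *
p=imaging.read_camera("side");save(p,"side5.png",(225,150,345,250),5)
s=env.get_state();print(s["clock"],s["wrist_force"],s["tcp_pos"])
E
```

```text
6.6 [-2.87431949 -1.3882832   7.07018708] [0.48391658 0.24421274 0.05602364]
```

View pics/side5.png

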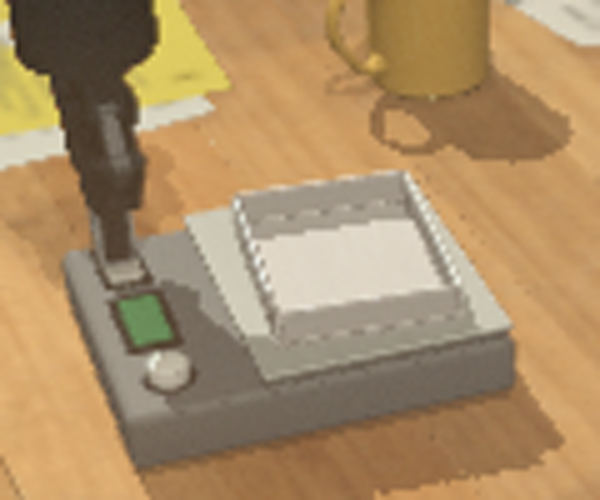

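The picture shows the tips on the wide key, pressed well down (enlarged crop (120,270)). The scale hasn't shifted. I finish the hold at about 2 s and then lift straight up.

>>> {"api": "move_arm", "payload": {
  "deltas": [1,0,0,0,0,0,0,1,0,0,0,0,0,0,1,0,0,0,0,0,0,1,0,0,0,0,0,0,1,0,0,-0.006,0,0,0,1,0,0,-0.02,0,0,0,1,0,0,-0.05,0,0,0,1,0,0,-0.06,0,0,0,1,0,0,-0.06,0,0,0,1,0,0,0,0,0,0]
}}

```text
clock: 7.85
tcp_pos: [0.487, 0.2453, 0.2573]
orientation: [0.005, 0.039, 0.999, 0.002]
wrist_force: [-0.3, -0.1, -0.2]
finger_gap: 0.0004
```

```bash
python3 look.py 6; python3 - <<'E'
from h import *
p=imaging.read_camera("side");save(p,"side6.png",(225,150,345,250),5)
q=imaging.read_camera("scene");save(q,"scene6.png")
vv,uu=np.mgrid[190:235,240:262];W=world(p,uu,vv)
print("wide key z top",np.sort(W[...,2].ravel())[-25:].round(3))
E
```

```text
scale_a_wide_top 315.0 207.8 0.9 [0.4831 0.2461 0.051 ]
scale_a_round_top 199.3 211.2 0.62 [0.4773 0.1277 0.051 ]
scale_a_round_top 316.2 205.5 0.56 [0.4809 0.2475 0.051 ]
{'clock': np.float64(8.05), 'tcp_pos': array([0.4833, 0.2439, 0.2501]), 'orientation': array([-1.000e-03,  3.860e-02,  9.993e-01, -3.000e-04]), 'wrist_force': array([ 0.1768,  0.8809, -1.2069]), 'finger_gap': np.float64(-0.0), 'joint_pos': array([ 3.1910e-01,  2.4730e-01, -2.3900e-02,  1.3018e+00,  1.0000e-04,
        3.9630e-01])}
tip px 312.22955820536146 285.38067290577567
wide key z top [0.049 0.049 0.049 0.049 0.049 0.049 0.05  0.05  0.05  0.05  0.05  0.05
 0.05  0.05  0.05  0.05  0.05  0.05  0.051 0.051 0.051 0.051 0.052 0.673
 0.673]
```

View pics/side6.png

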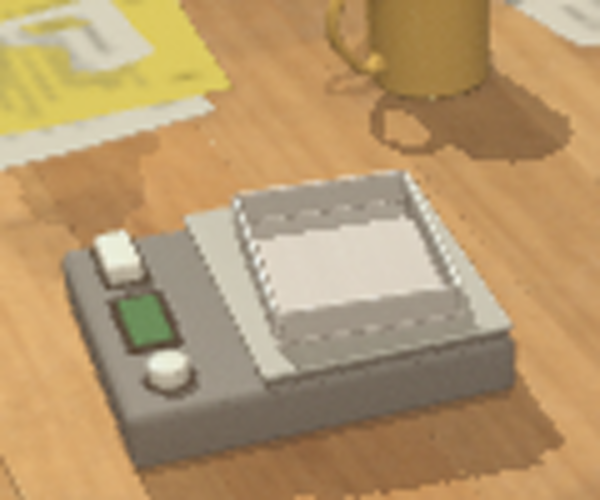

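View pics/scene6.png

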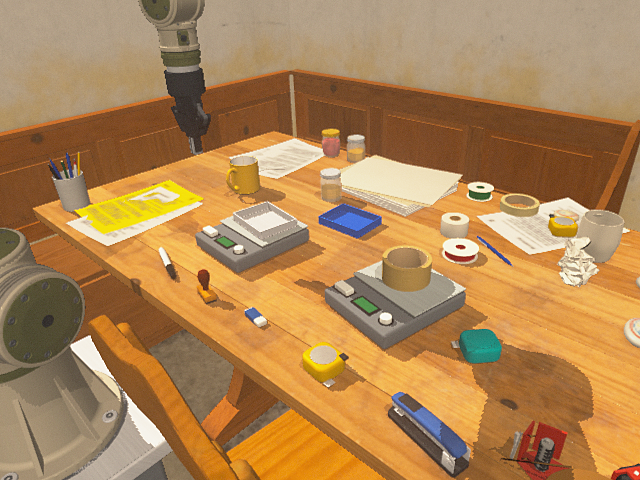

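The key is up again, with its top at about 50 mm. The tray, scales and other things stand as before, and the hand is about 19 cm above the key.

```bash
python3 -c "
from h import *
print(order.hand_in())"
```

```text
the job is handed in; nothing more can be done
None
```

I zeroed the left scale, the one with the empty aluminium tray, and handed the job in. I pressed its wide key with the closed fingertips down to the stop, at about 7 N. I held it there for about two seconds, then lifted straight up to about 19 cm above the key. The arm's clock read about 8 s at the last check, against the 38 s limit.

- **Key and surroundings:** In the last pictures the key is back up, with its top at about 50–51 mm. The tray, both scales, the tape roll and the other things look unmoved.
- **Force:** The wrist force was back to about zero, apart from noise of around 1 N.
- **Disagreements:**
  - The wrist camera put the key about 3–5 mm away from where the scene and side views put it. I aimed between the two, which stayed well within the key.
  - The detector once called the wide key a round key, at lower confidence.
  - I saw a sideways force of about 2–3 N while the key was held, but the scale did not shift.

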